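# Index the thread stand to its empty post

### The arm

A 6-joint arm with a two-finger parallel gripper is mounted at the origin on a cart in front of the work surface, level with it; the furniture and walls round the work are solid. World frame = base frame: x ahead of the robot, y to its left, z up, the work surface at z = 0. Lengths are in m, angles in rad, forces in N, time in s.
With the tool pointing down it reaches from about 0.375 to 0.9 m from the base axis. Payload 3.1 kg.
Tool frame: the origin (TCP) lies at the very end of the fingers, on their centre line; the grasp point (between the pads) lies 19 mm behind it (grip_depth is the distance from the TCP to the grasp point, in m); z points along the fingers, y is the line along which they close (so a half turn about z gives the same grasp; the last joint's range is limited). The gripper opens to 85 mm and grips with 20 to 120 N. Pads are 22 mm wide; open, the fingers measure 114 mm over their backs; the gripper's body (76 mm by 85 mm) begins 54 mm behind the grasp point. The pads swing forward as they close: fully open they stand 13 mm farther back than shut.
Start: joints at [-1.407, 0.527, 1.433, -0, 1.181, -0.178], TCP at [0.21, -0.589, 0.231] pointing down, gripper open.
Joint ranges: [-3.08, 3.08], [-0.75, 2.2], [0.22, 2.44], [-1.43, 4.57], [0, 2.65], [-2.85, 2.85]. Speed limits (rad/s): [2.79, 2.79, 3.14, 3.14, 3.14, 3.14].

### API

Orientations are given as a unit quaternion [x, y, z, w].
In Python, from station import * gives the robot as it stands.
- The arm moves only by the tool apply_moves, never from a script. Its argument "plan" is a list of rows, each a list of 7 numbers: the shift along the tool's x, y, z in m, then the turn, a rotation vector about the tool's x, y, z in rad, then the gripper command: -1 is fully open, 1 is shut, values between are in proportion. In form: [[dx, dy, dz, wx, wy, wz, jaw], ...]. A call has 1 to 8 rows; each row shifts and turns the commanded pose from where the row before left it, along the tool's axes as they then stand; what a row does not reach is not made up. A row lasts 1/8 s, in which the tool goes at most 62.5 mm and 10.7 degrees, less where a joint would pass 70% of its speed; a pose out of reach is approached as far as the arm can. A call is refused whole if a number of a shift passes 0.0625 or a number of a turn 0.188, either way. A call with a gripper value outside its range is refused whole. The fingers move at their own pace and stop on an object; "force" is the grip in N (left out, the last holds). Time passes only in rows, so rows that do not move let the fingers close. It gives the time, the measured TCP pose, the force, the opening and the grip force at its end, in the units of the state.
- sense(): the state, without advancing time (a new reading comes with each control period).
- snapshot(name): name is "scene" or "side" or "wrist"; returns the picture (420x560x3 uint8, red, green, blue); there is no depth.
- calibration(name): a dict with "camera_matrix" (3x3 intrinsics, pixels), "R" (3x3) and "t" (3): a world point X has camera coordinates R X + t; the wrist camera has in their place "mount" (4x4, takes a point from camera to tool coordinates, whose origin is the TCP and whose axes are the flange's). Camera axes: x right, y down, z forward; pixel columns grow to the right and rows downward; lengths in m; the calibration is good to about 2 mm. The wrist camera is an equidistant fisheye: a pixel r from the principal point sees the ray r / f radians off the axis. A picture is of the moment at which its call begins: read the wrist's pose just before it. calibration takes no time and is no camera call.
- sign_off(): hands the job in; it is judged then, once.
The state is a dict: "t": time; "q": joint angles; "qd": joint speeds; "tau": joint torques, N m; "tcp_pos": TCP position; "tool_rot": TCP orientation; "force": force on the tool from outside, world axes, zero at the start; "ft_torque": the same for the moment, N m; "finger_gap": opening from 0.0 (shut) to 1.0 (fully open); "gripper_force": force on a finger pad.
Only numpy, scipy, OpenCV 4.12 (cv2) and the standard library are available. Lean on these libraries where they do the work, as an engineer would, in place of code of your own. Each camera call takes 0.05 s, during which the arm holds its last target. There are 200 camera calls.

### The job

Turn the round thread stand by pushing on its spokes with a fingertip until the spoke whose post carries no spool points out along the stand's tongue, with its ball end above the gap between the two ridges there, and leave it at rest so that the next spool can be put on. Only push the spokes or their ball ends: do not touch the spools on the stand, and do not grip, lift or shift the stand. Leave the loose spool, the rubber stamp and the pin tin where they are.

Things in the scene. Friction and masses are not known exactly. Their poses are not given: they have to be found in the camera images.
- stand: Thread stand: heavy (about 2.5 kg), loose, round dark steel base 156 mm across, with a turntable on top. Origin: centre of the underside, on the turntable's upright axis; z up. Its -x axis runs along the flat tongue that sticks out of the base to 155 mm from the axis and bears two upright ridges.
- hub (a point): On the turntable's axis, 62 mm above the counter. Five round steel spokes, 10 mm thick, 72 degrees apart, run out low, bend up, and are level from 86 mm out at this height (57 to 67 mm), with 16 mm ball ends centred 128 mm out: push them there (90 to 120 mm out). 50 mm out each has a 34 mm saucer and an upright 6 mm post, top 87 mm above the counter; four posts hold a spool, one none.
- turntable (a joint): Angle of the turntable in rad, growing anticlockwise seen from above: the spoke with the empty post points this far anticlockwise from the tongue; 0 (or any whole turn) is exactly along the tongue. No stops or clicks; turns both ways and stays where it is left (about 1 N at 100 mm from the axis moves it).
- gate (a point): Index point midway between the two upright ridges on the tongue, 128 mm from the axis, 62 mm above the counter (spoke height). The ridges run radially, 50 mm long, 6 mm wide, inner faces 24 mm apart, tops 40 mm above the counter: a fingertip sweeping over the tongue must stay above that.
- empty_tip (a point): Centre of the ball end of the spoke whose post is empty, 128 mm from the axis, 62 mm above the counter; turns with the turntable.
- reel_1: Thread spool on the turntable, 28 mm across, 42 mm high, fixed on the post of the spoke 72 degrees anticlockwise (seen from above) from the empty one, 50 mm from the axis. Origin: centre of its underside, 37 mm above the counter. Not to be touched.
- reel_2: Thread spool on the turntable, 28 mm across, 42 mm high, fixed on the post of the spoke 144 degrees anticlockwise (seen from above) from the empty one, 50 mm from the axis. Origin: centre of its underside, 37 mm above the counter. Not to be touched.
- reel_3: Thread spool on the turntable, 28 mm across, 42 mm high, fixed on the post of the spoke 216 degrees anticlockwise (seen from above) from the empty one, 50 mm from the axis. Origin: centre of its underside, 37 mm above the counter. Not to be touched.
- reel_4: Thread spool on the turntable, 28 mm across, 42 mm high, fixed on the post of the spoke 288 degrees anticlockwise (seen from above) from the empty one, 50 mm from the axis. Origin: centre of its underside, 37 mm above the counter. Not to be touched.
- spare_spool: Loose thread spool standing on the counter beside the stand, about 0.2 m from its axis, 28 mm across, 42 mm high. Origin: centre of its underside. Not to be moved.
- stamp: Loose rubber stamp with a wooden grip standing beside the stand, about 0.2 m from its axis, 28x54x71 mm high. Origin: centre of its underside. Not to be moved.
- tin: Loose open round tin of pins, 69 mm across, 20 mm high. Origin: centre of its underside. Not to be moved.

How it is judged:
By the outcome, as a careful person would: the job done as asked, in the order asked, and still so for the second after the job is handed in, with the robot touching nothing.
It also fails if it takes over 54 s, if anything falls off the work surface, if the arm or the gripper's body presses on something with over 40 N, if the wrist force passes 120 N, or if a joint passes its speed limit or range.

## Working session

There is one attempt and no reset: what is moved stays moved. The work goes in short steps, Python scripts to look and compute and a tool call to move; the robot and the scene stay as the last step left them, time stands still between calls to the robot, and variables do not carry over. Pictures are saved under pics/ and viewed, at most 10 in all, crops included, and the job is handed in when it is done.

Besides the shell and the picture viewer there is one more tool, called by a JSON object that holds its "api" and its "payload". apply_moves: Moves the arm, as the interface text tells. Its arguments: {"type":"object","properties":{"plan":{"type":"array"},"force":{"type":"number"}},"required":["plan"]}

```bash
mkdir -p pics; python3 - <<'E'
from station import *
import cv2,numpy as np
s=sense();print(s)
for n in("scene","side"):
    cv2.imwrite(f"pics/{n}0.png",snapshot(n)[:,:,::-1]);c=calibration(n);print(n,c)
print(calibration("wrist"))
E
```

```text
{'t': 0.0, 'q': array([-1.40745703e+00,  5.28491242e-01,  1.43391866e+00,  7.08893899e-06,
        1.18141073e+00, -1.78520008e-01]), 'qd': array([ 4.77021702e-04, -3.52495335e-04, -3.88922271e-04, -6.66702862e-05,
        2.63894067e-03, -1.60991439e-03]), 'tau': array([ 6.85419927e-04, -4.42354310e+01, -1.78023916e+01, -2.38272050e-04,
        8.35807063e-03, -1.69064997e-06]), 'tcp_pos': array([ 0.20942201, -0.58809593,  0.23031303]), 'tool_rot': array([ 9.85426678e-01,  1.70097091e-01,  1.17330172e-05, -1.11392956e-03]), 'force': array([0.45453996, 0.57623947, 0.19374682]), 'ft_torque': array([-0.017413  , -0.05334224, -0.00919706]), 'gripper_force': 0.0, 'finger_gap': 0.9932669173925804}
scene {'camera_matrix': array([[393.30956903,   0.        , 279.06123957],
       [  0.        , 393.30956903, 204.80598995],
       [  0.        ,   0.        ,   1.        ]]), 'R': array([[ 0.71821844, -0.69580576, -0.00407658],
       [-0.3494179 , -0.35559425, -0.86686784],
       [ 0.60172203,  0.6240249 , -0.49852133]]), 't': array([-0.3344932 ,  0.26990376,  0.73059295])}
side {'camera_m
[... 190 characters left out ...]
0.90674558, -0.01239739],
       [ 0.5570719 ,  0.24811607, -0.79253347],
       [-0.71555023, -0.34095582, -0.60970238]]), 't': array([ 0.17781142, -0.27820336,  1.5075915 ])}
{'camera_matrix': array([[325.1922621 ,   0.        , 277.97388809],
       [  0.        , 325.1922621 , 210.82975946],
       [  0.        ,   0.        ,   1.        ]]), 'mount': array([[ 1.54646317e-03, -9.53165510e-01, -3.02445233e-01,
         7.76948665e-02],
       [ 9.99998804e-01,  1.47092065e-03,  4.77542623e-04,
        -5.04944098e-04],
       [-1.03042208e-05, -3.02445610e-01,  9.53166645e-01,
        -1.42155773e-01],
       [ 0.00000000e+00,  0.00000000e+00,  0.00000000e+00,
         1.00000000e+00]])}
```

View pics/scene0.png

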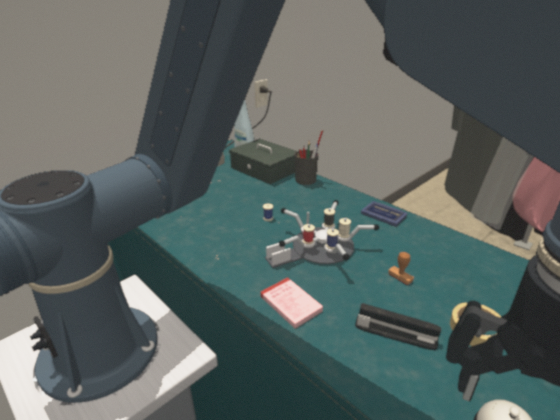

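View pics/side0.png

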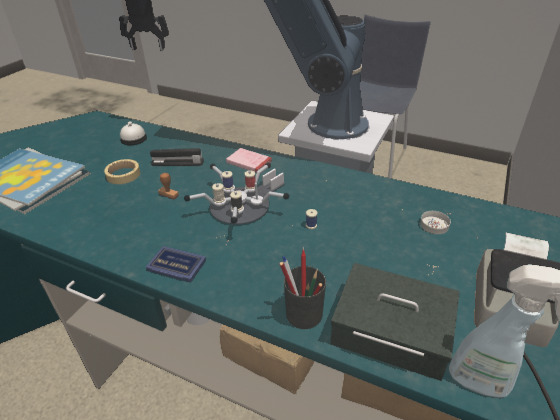

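The stand is at about (327,245) in the scene view and (238,203) in the side view. The tongue and its ridges are at about (280,253) and (270,183). I'll enlarge both.

```bash
python3 - <<'E'
import cv2,numpy as np
a=cv2.imread("pics/scene0.png")[190:280,250:390];b=cv2.imread("pics/side0.png")[155:240,170:310]
a=cv2.resize(a,None,fx=5.5,fy=5.5,interpolation=2)[:,:770];b=cv2.resize(b,None,fx=5.5,fy=5.5,interpolation=2)
cv2.imwrite("pics/a.png",a);cv2.imwrite("pics/b.png",b)
E
```

```text
(no output)
```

View pics/a.png

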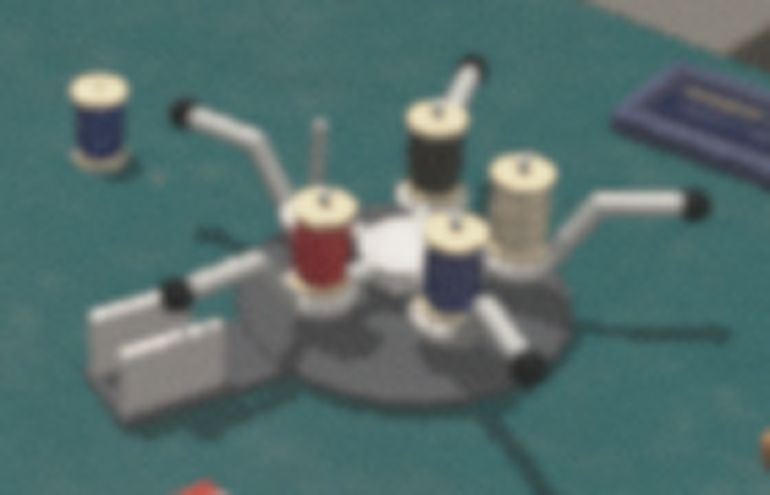

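View pics/b.png

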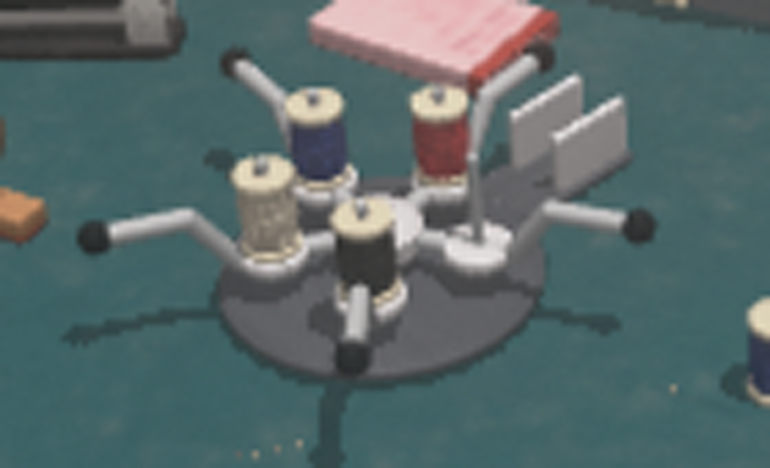

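The empty post is thin, at crop A (320,120). Its ball is at A (184,113) and B (638,227). The ridge tops run A (125,352)–(222,322) and B (512,113)–(580,78) and (556,133)–(625,97). I'll cast the rays next.

```bash
cat > h.py <<'E'
import numpy as np
from station import *
def ray(n,uv,z):
    c=calibration(n);K,R,t=map(np.array,(c["camera_matrix"],c["R"],c["t"]))
    d=R.T@np.linalg.inv(K)@np.array([*uv,1.]);o=-R.T@t
    return (o+d*(z-o[2])/d[2])[:2]
E
python3 - <<'E'
from h import *
A=lambda u,v:(u/5.5+250-.4,v/5.5+190-.4); B=lambda u,v:(u/5.5+170-.4,v/5.5+155-.4)
ta=[(184,113),(175,294),(528,368),(695,205),(470,68)]
tb=[(638,227),(541,58),(236,62),(93,238),(351,356)]
P=np.array([ray("scene",A(*p),.062) for p in ta]);Q=np.array([ray("side",B(*p),.062) for p in tb])
for X in(P,Q,(P+Q)/2):
    c=X.mean(0);print(X.round(4).tolist(),"c",c.round(4));d=X-c
    print(np.hypot(*d.T).round(4),np.degrees(np.arctan2(d[:,1],d[:,0])).round(1))
ra=[ray("scene",A(*p),.04) for p in[(92,316),(125,352),(222,322)]]
rb=[ray("side",B(*p),.04) for p in[(512,113),(580,78),(556,133),(625,97)]]
print(np.round(ra,4),np.round(rb,4),"gate side",np.mean(rb,0))
v=np.mean(rb,0)-c;print(np.hypot(*v),np.degrees(np.arctan2(v[1],v[0])))
E
```

```text
[[0.5282, 0.0488], [0.4198, -0.0556], [0.4857, -0.1918], [0.6355, -0.1706], [0.6616, -0.0202]] c [ 0.5462 -0.0779]
[0.128  0.1283 0.129  0.1287 0.129 ] [  98.1  170.  -118.   -46.    26.5]
[[0.5272, 0.0476], [0.4187, -0.0561], [0.4832, -0.1931], [0.634, -0.1722], [0.6588, -0.0239]] c [ 0.5444 -0.0795]
[0.1283 0.1278 0.129  0.1289 0.1272] [  97.7  169.4 -118.3  -46.    25.9]
[[0.5277, 0.0482], [0.4193, -0.0558], [0.4845, -0.1925], [0.6348, -0.1714], [0.6602, -0.0221]] c [ 0.5453 -0.0787]
[0.1282 0.1281 0.129  0.1288 0.1281] [  97.9  169.7 -118.1  -46.    26.2]
[[ 0.4042 -0.02  ]
 [ 0.3967 -0.0489]
 [ 0.4414 -0.0627]] [[ 0.4393 -0.0627]
 [ 0.3969 -0.0459]
 [ 0.4462 -0.0348]
 [ 0.4035 -0.0176]] gate side [ 0.42148195 -0.04026268]
0.12963179483753354 162.7516084151387
```

Both views agree: centre (0.545,-0.079) and tip radii of about 128 mm. The empty spoke is at 98° and the tongue at about 162°, so the stand needs about +64° anticlockwise. I'll shut the gripper and move above the gap clockwise of the empty spoke.

{"api": "apply_moves", "payload": {"plan": [[0.045,-0.038,0,0,0,0,1],[0.046,-0.038,0,0,0,0,1],[0.046,-0.038,0,0,0,0,1],[0.046,-0.038,0,0,0,0,1],[0.046,-0.038,0,0,0,0,1],[0.046,-0.038,0,0,0,0,1],[0.046,-0.038,0,0,0,0,1],[0.046,-0.038,0,0,0,0,1]]}}

```text
t: 1.1
tcp_pos: [0.454, -0.1776, 0.2312]
tool_rot: [0.985, 0.17, -0.0, -0.0]
force: [1.4, 0.1, 0.0]
finger_gap: 0.002
gripper_force: 0.0
```

{"api": "apply_moves", "payload": {"plan": [[0.045,-0.038,0,0,0,0,1],[0.045,-0.038,0,0,0,0,1],[0.045,-0.037,0,0,0,0,1],[0.045,-0.036,0,0,0,0,1],[0,0,0,0,0,0.1,1],[0,0,0,0,0,0.1,1],[0,0,0,0,0,0,1],[0,0,0,0,0,0,1]]}}

```text
t: 2.1
tcp_pos: [0.5728, 0.0212, 0.2311]
tool_rot: [0.997, 0.071, -0.0, -0.0]
force: [0.4, -0.4, -0.1]
finger_gap: -0.0
gripper_force: 0.0
```

```bash
cat >> h.py <<'E'
from scipy.spatial.transform import Rotation as Rot
def yaw(s):
    m=Rot.from_quat(s["tool_rot"]).as_matrix();return np.degrees(np.arctan2(m[1,0],m[0,0]))
def wray(s,uv,z):
    c=calibration("wrist");K=c["camera_matrix"];M=c["mount"]
    p=np.array([uv[0]-K[0,2],uv[1]-K[1,2]]);r=np.hypot(*p);a=r/K[0,0]
    d=np.array([*(np.sin(a)*p/r),np.cos(a)]);R=Rot.from_quat(s["tool_rot"]).as_matrix()
    d=R@M[:3,:3]@d;o=s["tcp_pos"]+R@M[:3,3];return (o+d*(z-o[2])/d[2])[:2]
E
python3 - <<'E'
from h import *
import cv2
s=sense();print(s["t"],s["tcp_pos"],yaw(s),s["finger_gap"],s["force"])
im=snapshot("wrist")[:,:,::-1];cv2.imwrite("pics/w1.png",im);cv2.imwrite("pics/w1b.png",cv2.resize(im,(800,600),interpolation=2))
E
```

```text
2.1 [0.57282509 0.02117596 0.23110821] 8.186136193871478 -0.00017478285598391071 [ 0.41275382 -0.39914321 -0.13929867]
```

View pics/w1b.png

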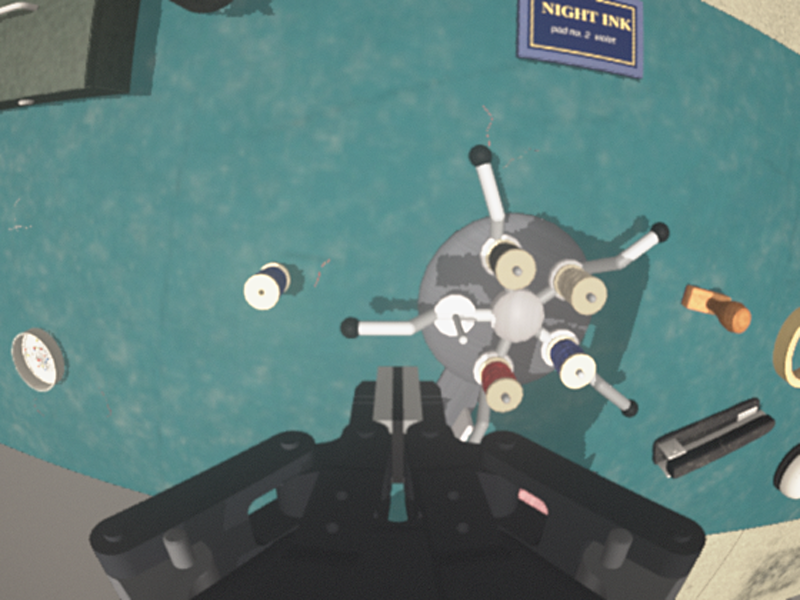

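The finger tips at (400,380) hang in the clear gap. The empty ball is at (349,327). I'll descend to about 0.049.

{"api": "apply_moves", "payload": {"plan": [[0,-0.012,0.05,0,0,0,1],[0,0,0.05,0,0,0,1],[0,0,0.05,0,0,0,1],[0,0,0.032,0,0,0,1],[0,0,0,0,0,0,1],[0,0,0,0,0,0,1]]}}

```text
t: 2.9
tcp_pos: [0.5723, 0.0329, 0.0504]
tool_rot: [0.997, 0.071, 0.001, 0.0]
force: [-0.1, -1.5, -0.9]
finger_gap: 0.001
gripper_force: 0.0
```

```bash
python3 - <<'E'
from h import *
import cv2
s=sense();print(s["t"],s["tcp_pos"],yaw(s),s["force"])
C=np.array([.5453,-.0787]);r=s["tcp_pos"][:2]-C;th=np.radians(yaw(s)+90)
print(np.hypot(*r),np.degrees(np.arctan2(r[1],r[0])), "along",r@[np.cos(th),np.sin(th)],"behind",r@[np.sin(th),-np.cos(th)])
E
```

```text
2.9 [0.57231655 0.03290087 0.05035724] 8.122985892308039 [-0.11912826 -1.45478405 -0.93056336]
0.11482442804621357 76.39153103471017 along 0.10666379209669877 behind 0.042514523773556495
```

{"api": "apply_moves", "payload": {"plan": [[-0.013,0,0,0,0,0,1],[-0.012,0,0,0,0,0,1],[-0.0151,-0.0012,0,0,0,-0.14,1],[-0.0151,-0.0012,0,0,0,-0.14,1],[-0.0151,-0.0012,0,0,0,-0.14,1],[-0.0151,-0.0012,0,0,0,-0.14,1]]}}

```text
t: 3.65
tcp_pos: [0.4883, 0.0135, 0.0503]
tool_rot: [0.938, 0.346, 0.001, 0.0]
force: [1.1, -0.1, -1.2]
finger_gap: 0.002
gripper_force: 0.5
```

```bash
cat >m.py <<'E'
from h import *
import cv2,sys
s=sense();print(s["t"],s["tcp_pos"],yaw(s),s["force"])
C=np.array([.5453,-.0787]);r=s["tcp_pos"][:2]-C;th=np.radians(yaw(s)+90)
print("along",r@[np.cos(th),np.sin(th)],"behind",r@[np.sin(th),-np.cos(th)])
n=sys.argv[1]
a=snapshot("scene")[:,:,::-1][190:280,250:390];b=snapshot("side")[:,:,::-1][155:240,170:310]
f=lambda x:cv2.resize(x,None,fx=5.5,fy=5.5,interpolation=2)
w=snapshot("wrist")[:,:,::-1];cv2.imwrite(f"pics/a{n}.png",f(a));cv2.imwrite(f"pics/b{n}.png",f(b));cv2.imwrite(f"pics/w{n}.png",cv2.resize(w,(800,600),interpolation=2))
E
python3 m.py 2
```

```text
3.65 [0.48828541 0.01351516 0.05031142] 40.485945999513646 [ 1.05188032 -0.10463035 -1.24267345]
along 0.10715302711424651 behind 0.016508443004658792
```

View pics/b2.png

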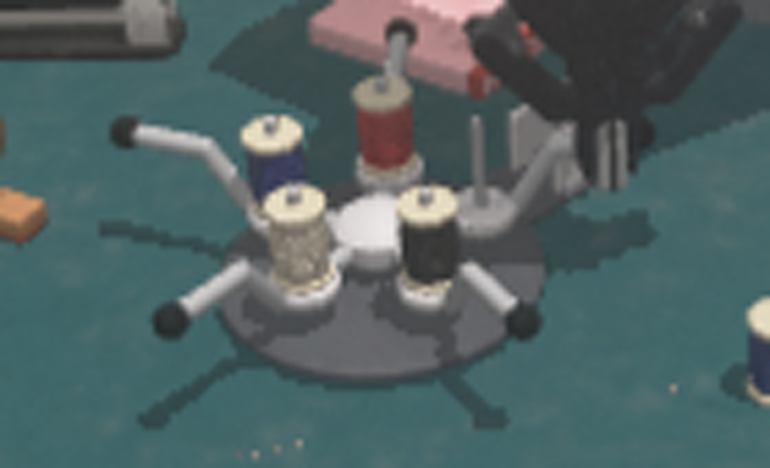

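The push works. The tips in this crop are red (401,31), blue (124,131), tan (172,320) and black (524,322), and the base has not moved. Next is the spoke angle.

```bash
python3 - <<'E'
from h import *
B=lambda u,v:(u/5.5+170-.4,v/5.5+155-.4)
C=np.array([.5444,-.0795])
for p,o in zip([(401,31),(124,131),(172,320),(524,322)],(72,144,216,288)):
    d=ray("side",B(*p),.062)-C;print(np.hypot(*d),(np.degrees(np.arctan2(d[1],d[0]))-o)%360)
# base disc top ellipse centre (scene0): check of stand centre vs. shift left to later
E
```

```text
0.13087741612616954 131.80734186650793
0.1299775259047473 131.50444142981107
0.1276491511491844 131.78605112335654
0.1288277360247842 131.9841448315634
```

{"api": "apply_moves", "payload": {"plan": [[-0.0158,-0.0012,0,0,0,-0.147,1],[-0.0158,-0.0012,0,0,0,-0.147,1],[-0.0158,-0.0012,0,0,0,-0.147,1],[0,0,0,0,0,0,1],[0.03,0,0,0,0,0,1],[0,0,-0.06,0,0,0,1],[0,0,-0.06,0,0,0,1],[0,0,-0.06,0,0,0,1]]}}

```text
t: 4.8
tcp_pos: [0.4679, 0.0087, 0.2313]
tool_rot: [0.842, 0.539, 0.0, 0.0]
force: [0.9, -1.6, 0.1]
finger_gap: 0.002
gripper_force: 0.0
```

{"api": "apply_moves", "payload": {"plan": [[-0.045,0.04,0,0,0,0,1],[-0.045,0.04,0,0,0,0,1],[0,0.02,0,0,0,0,1],[0,0,0,0,0,0,1],[0,0,0,0,0,0,1]]}}

```text
t: 5.42
tcp_pos: [0.5203, -0.1141, 0.229]
tool_rot: [0.841, 0.541, -0.0, -0.001]
force: [0.1, -0.3, -0.8]
finger_gap: 0.001
gripper_force: 0.0
```

```bash
python3 m.py 3
```

```text
5.425 [ 0.52031953 -0.11412545  0.22902691] 65.45338065610015 [ 0.12468783 -0.34739277 -0.78101541]
along 0.008005907195732144 behind -0.04260155421096658
```

View pics/w3.png

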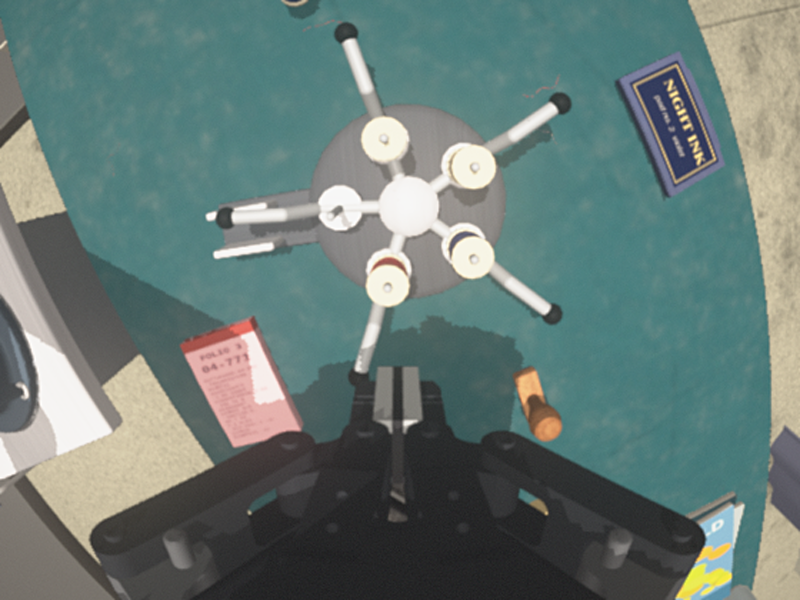

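The wrist view shows the whole stand: ball at (225,217), the ridge tops near (237,211) and (244,250), and the hub at (409,206). I'll enlarge the tongue region.

```bash
python3 - <<'E'
import cv2
w=cv2.imread("pics/w3.png")[180:280,190:320];cv2.imwrite("pics/w3c.png",cv2.resize(w,None,fx=6,fy=6,interpolation=2))
E
```

```text
(no output)
```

View pics/w3c.png

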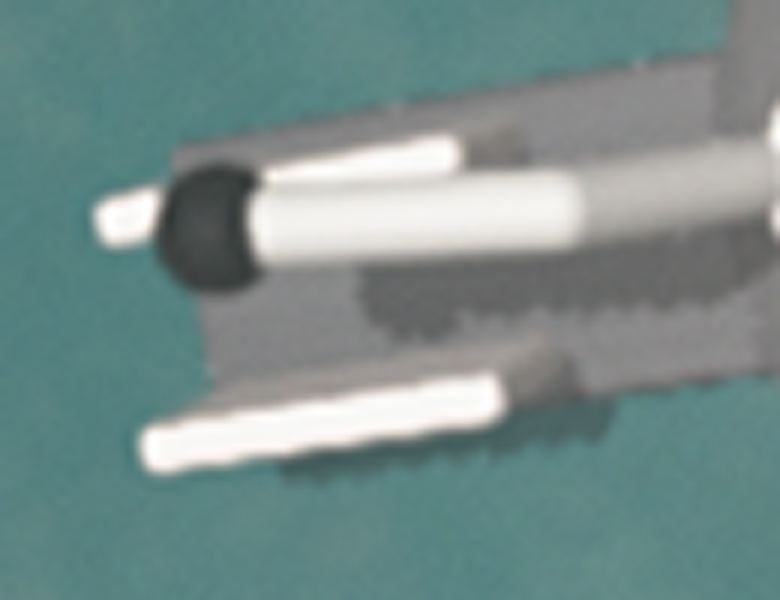

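Ridge tops in this crop run (100,221)–(458,152) and (145,451)–(503,392). The ball centre is at (210,230).

```bash
python3 - <<'E'
from h import *
s=sense();W=lambda u,v,z:wray(s,((u+.5)*.7-.5,(v+.5)*.7-.5),z)
Z=lambda u,v,z:W((u+.5)/6-.5+190,(v+.5)/6-.5+180,z)
T=np.array([Z(210,230,.062),W(346,32,.062),W(560,103,.062),W(553,314,.062)])
from scipy.optimize import least_squares
o=np.radians([0,288,216,144])
r=least_squares(lambda p:(np.c_[p[0]+.128*np.cos(p[2]+o),p[1]+.128*np.sin(p[2]+o)]-T).ravel(),[.545,-.079,2.7])
print(r.x[:2],"spoke",np.degrees(r.x[2]),r.fun.round(4));C=r.x[:2]
G=np.array([Z(*p,.04) for p in[(100,221),(458,152),(145,451),(503,392)]]);print(G)
print("len",np.hypot(*(G[0]-G[1])),np.hypot(*(G[2]-G[3])),"sep",np.hypot(*(G[0]+G[1]-G[2]-G[3]))/2)
for v in(G[0]-G[1],G[2]-G[3],G.mean(0)-C):print(np.hypot(*v),np.degrees(np.arctan2(v[1],v[0])))
print("hub",W(409,206,.03))
E
```

```text
[ 0.54565516 -0.07765267] spoke 156.72680041673647 [ 0.0009 -0.0002 -0.0004 -0.0005  0.0001  0.0001 -0.0007  0.0006]
[[ 0.40512369 -0.01770874]
 [ 0.45204732 -0.03182202]
 [ 0.39616292 -0.04648716]
 [ 0.44343522 -0.06089411]]
len 0.04900012034127066 0.0494189327433183 sep 0.030230309683481928
0.04900012034127066 163.2602190479485
0.0494189327433183 163.05060420078453
0.12739578221609996 162.4452840064506
hub [ 0.5457804  -0.07835285]
```

Wrist fit: spoke at 156.7°, tongue at 162.6°, hub consistent and stand not shifted, so +5.9° is left. I'll retrace the path to behind the spoke.

{"api": "apply_moves", "payload": {"plan": [[0,-0.02,0,0,0,0,1],[0.045,-0.04,0,0,0,0,1],[0.045,-0.04,0,0,0,0,1],[0,0,0.06,0,0,0,1],[0,0,0.06,0,0,0,1],[0,0,0.06,0,0,0,1],[0,0,0,0,0,0,1],[0,0,0,0,0,0,1]]}}

```text
t: 6.58
tcp_pos: [0.4684, 0.008, 0.0509]
tool_rot: [0.841, 0.541, 0.001, 0.001]
force: [-0.3, 0.3, 1.1]
finger_gap: 0.003
gripper_force: 0.0
```

```bash
sed -i 's/C=np.array.*;r=s/C=np.array([.5455,-.078]);r=s/' m.py; python3 m.py 4
```

```text
6.575 [0.46843247 0.00800937 0.05088043] 65.49776918007741 [-0.31054978  0.26024475  1.13212232]
along 0.10579777743316589 behind 0.04630168895335676
```

{"api": "apply_moves", "payload": {"plan": [[-0.014,0,0,0,0,0,1],[-0.012,0,0,0,0,0,1],[-0.004,0,0,0,0,0,1],[-0.0055,-0.0007,0,0,0,-0.051,1],[-0.0055,-0.0007,0,0,0,-0.051,1],[0,0,0,0,0,0,1],[0,0,0,0,0,0,1],[0.03,0,0,0,0,0,1]]}}

```text
t: 7.72
tcp_pos: [0.4593, -0.0013, 0.0492]
tool_rot: [0.814, 0.581, -0.0, -0.0]
force: [0.5, 0.3, 1.1]
finger_gap: 0.0
gripper_force: 0.0
```

{"api": "apply_moves", "payload": {"plan": [[0,0,-0.06,0,0,0,1],[0,0,-0.06,0,0,0,1],[0,0,-0.06,0,0,0,1],[-0.045,0.04,0,0,0,0,1],[-0.045,0.04,0,0,0,0,1],[0,0.02,0,0,0,0,1],[0,0,0,0,0,0,1],[0,0,0,0,0,0,1]]}}

```text
t: 8.72
tcp_pos: [0.5237, -0.1166, 0.2288]
tool_rot: [0.812, 0.583, -0.001, -0.001]
force: [0.1, -0.8, -0.3]
finger_gap: -0.003
gripper_force: 0.0
```

```bash
python3 m.py 5; python3 - <<'E'
import cv2
w=cv2.imread("pics/w5.png")[0:400,150:650];cv2.imwrite("pics/w5c.png",cv2.resize(w,None,fx=1.5,fy=1.5,interpolation=2))
E
```

```text
8.725 [ 0.52369528 -0.11664802  0.22877507] 71.35878352903694 [ 0.09995197 -0.77430705 -0.3129741 ]
along 0.008307326563922053 behind -0.04359017958601629
```

View pics/w5c.png

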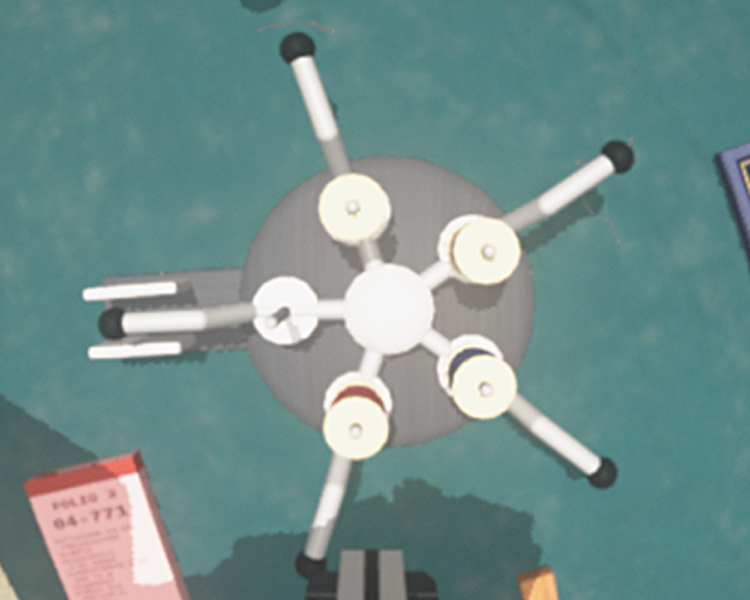

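The ball at (113,323) sits between the ridge tops, which run (88,294)–(172,288) and (93,353)–(177,348). I'll check this numerically.

```bash
python3 - <<'E'
from h import *
from scipy.optimize import least_squares
s=sense();W=lambda u,v,z:wray(s,(((u+.5)/1.5+150)*.7-.5,((v+.5)/1.5)*.7-.5),z)
T=np.array([W(*p,.062) for p in[(112,323),(298,47),(617,157),(602,472)]])
o=np.radians([0,288,216,144])
r=least_squares(lambda p:(np.c_[p[0]+.128*np.cos(p[2]+o),p[1]+.128*np.sin(p[2]+o)]-T).ravel(),[.545,-.079,2.7])
C=r.x[:2];print(C,"spoke",np.degrees(r.x[2]),r.fun.round(4))
G=np.array([W(*p,.04) for p in[(85,294.5),(176,288.5),(90,353),(181,348)]])
for v in(G[0]-G[1],G[2]-G[3],G.mean(0)-C):print(np.hypot(*v),np.degrees(np.arctan2(v[1],v[0])))
E
```

```text
[ 0.54554431 -0.07732868] spoke 161.8951284122514 [ 0.0008 -0.0001 -0.0004 -0.0001  0.0002  0.0003 -0.0005 -0.0001]
0.04862625843832585 162.02860282617402
0.04923147568464713 162.5799458507182
0.12665690397737195 162.86036420426333
```

The spoke is about 0.7° (1.6 mm) short. That's within the gap, but there is plenty of time for a small nudge.

{"api": "apply_moves", "payload": {"plan": [[0,-0.02,0,0,0,0,1],[0.045,-0.04,0,0,0,0,1],[0.045,-0.04,0,0,0,0,1],[0,0,0.06,0,0,0,1],[0,0,0.06,0,0,0,1],[0,0,0.06,0,0,0,1],[0,0,0,0,0,0,1],[0,0,0,0,0,0,1]]}}

```text
t: 9.88
tcp_pos: [0.4599, -0.0005, 0.0509]
tool_rot: [0.812, 0.583, 0.001, 0.001]
force: [0.1, -0.4, 0.6]
finger_gap: -0.001
gripper_force: 0.0
```

{"api": "apply_moves", "payload": {"plan": [[-0.014,0,0,0,0,0,1],[-0.011,0,0,0,0,0,1],[-0.004,0,0,0,0,0,1],[-0.0025,0,0,0,0,-0.012,1],[0,0,0,0,0,0,1],[0,0,0,0,0,0,1],[0.015,0,0,0,0,0,1],[0.017,0,0,0,0,0,1]]}}

```text
t: 10.88
tcp_pos: [0.4592, 0.0011, 0.0492]
tool_rot: [0.809, 0.588, -0.0, -0.0]
force: [-0.4, 0.0, -0.1]
finger_gap: 0.002
gripper_force: 0.0
```

{"api": "apply_moves", "payload": {"plan": [[0,0,-0.06,0,0,0,1],[0,0,-0.06,0,0,0,1],[0,0,-0.06,0,0,0,1],[-0.045,0.04,0,0,0,0,1],[-0.045,0.04,0,0,0,0,1],[0,0.02,0,0,0,0,1],[0,0,0,0,0,0,1],[0,0,0,0,0,0,1]]}}

```text
t: 11.88
tcp_pos: [0.5251, -0.1147, 0.2287]
tool_rot: [0.809, 0.588, -0.001, -0.001]
force: [-0.0, 0.1, -0.4]
finger_gap: 0.002
gripper_force: 0.0
```

```bash
python3 m.py 6; python3 - <<'E'
import cv2
w=cv2.imread("pics/w6.png")[0:400,150:650];cv2.imwrite("pics/w6c.png",cv2.resize(w,None,fx=1.5,fy=1.5,interpolation=2))
E
```

```text
11.875 [ 0.52506736 -0.11473712  0.22872676] 72.0944667728364 [-0.02461788  0.07893663 -0.44563996]
along 0.008148203482562143 behind -0.0412397271037875
```

View pics/w6c.png

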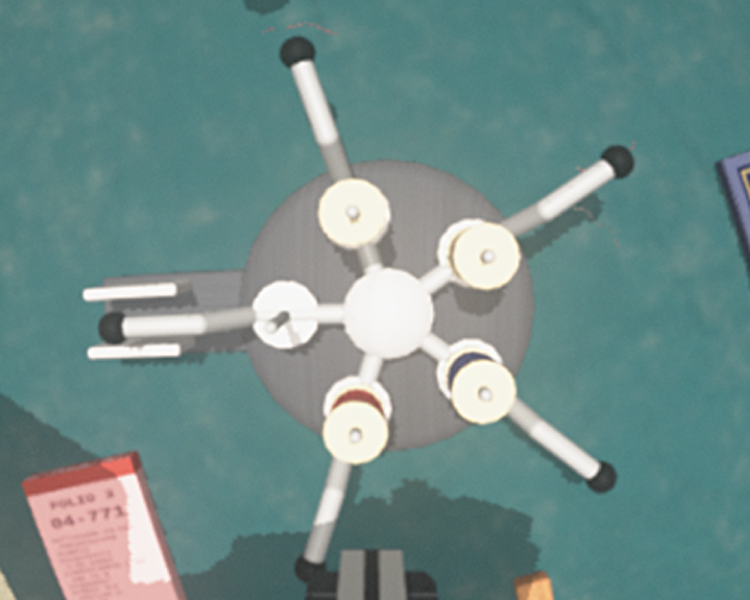

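The ball is at (113,327), the ridges run (85,295)–(176,290) and (90,353)–(181,350), and everything else is unmoved. One last check before handing in.

```bash
python3 - <<'E'
from h import *
from scipy.optimize import least_squares
s=sense();W=lambda u,v,z:wray(s,(((u+.5)/1.5+150)*.7-.5,((v+.5)/1.5)*.7-.5),z)
T=np.array([W(*p,.062) for p in[(112,327),(298,52),(617,161),(601,477)]])
o=np.radians([0,288,216,144])
r=least_squares(lambda p:(np.c_[p[0]+.128*np.cos(p[2]+o),p[1]+.128*np.sin(p[2]+o)]-T).ravel(),[.545,-.079,2.7])
C=r.x[:2];print(C,"spoke",np.degrees(r.x[2]),r.fun.round(4))
G=np.array([W(*p,.04) for p in[(85,295),(176,290.5),(90,353),(181,350)]])
for v in(G[0]-G[1],G[2]-G[3],G.mean(0)-C):print(np.hypot(*v),np.degrees(np.arctan2(v[1],v[0])))
E
```

```text
[ 0.54550678 -0.0775209 ] spoke 162.52810898468158 [ 0.0008 -0.0002 -0.0004  0.0001 -0.     -0.0001 -0.0004  0.0002]
0.048600773459442886 161.87030440077407
0.04916602716443036 162.11662967070663
0.1265350544878211 162.82793165812302
```

The spoke is at 162.5° and the tongue estimates are 161.9–162.8°. That is aligned, so I'm handing in.

```bash
python3 -c "
from station import *
print(sign_off())"
```

```text
the job is handed in; nothing more can be done
None
```

I turned the stand about 64° anticlockwise and handed the job in. The empty spoke now points along the tongue to within about 0.7° by the wrist camera, with its ball end over the gap between the ridges; the stand did not shift and the arm is clear of it.

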